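# Open the specimen press and load the carrier against its flip stop

## Task

Wind the press open by its handwheel (counter-clockwise, the wheel rises as it turns) until the pad stands at least 5 mm higher than the top of the specimen on the carrier, and flip the yellow stop fully down across the channel. Then slide the carrier along its channel under the pad until its nose rests against the stop. Leave the carrier flat in the channel with the stop down, and do not disturb the other things on the bench.

Things in the scene. Friction and masses are not known exactly. Their poses are not given: they have to be found in the camera images.
- press: White bench press for resin-embedded specimens, fixed to the bench. Origin: on the stem axis at bench level. Its y axis runs along the feed channel, z is up, x points to the rear column. All 'press' coordinates below are in this frame. Base 185 mm (x -67 to +118) by 450 mm (y -265 to +185), top at z = 20 mm
- channel_mid (a point): point on the channel floor (20 mm above the bench) on the stem axis. The channel runs along press y, 64 mm wide (x -32 to +32), between a rear fence (x +32 to +52, top at z = 42 mm) and a low front lip (8 mm thick, top at z = 25 mm)
- yoke_top (a point): point on the stem axis on top of the yoke, 140 mm above the bench. The yoke spans x -22 to +112, |y| < 28 mm, z 110 to 140 mm, on a column at x +60 to +110, |y| < 32 mm, and holds the brass nut of the upright stem
- pad_face (a point): centre of the flat underside of the round steel pad (40 mm across) at the lower end of the stem, on the press's z axis. Its height above the press origin is 32 mm at wheel angle 0 and grows by 12 mm per turn
- handwheel (a joint): angle of the handwheel on top of the stem (rad, 0 to 18.85). It grows when the wheel is turned counter-clockwise seen from above; then wheel, knob, stem and pad all rise together by 12 mm per turn (1.91 mm per rad). Stays where it is left; turning takes about 0.12 N m (some 3 N at the knob)
- wheel_center (a point): hub centre of the dark steel handwheel (in the plane of its rim): rim 100 mm across its centre line, 12 mm thick, 3 spokes, hub 28 mm across reaching 12 mm above the rim plane. 160 mm above the bench at wheel angle 0; rises with the wheel
- knob_center (a point): middle of the red upright crank knob on the wheel's rim, 50 mm from the stem axis: a cylinder 20 mm across and 34 mm tall (its top 17 mm above this point, its foot 17 mm below; the rim plane 25 mm below this point and the top of the rim 19 mm below). It spins freely on its own pin. It circles and rises with the wheel
- flip_stop (a joint): angle of the yellow flip stop (rad): 0 = down, lying level across the channel; about 1.57 = upright; up to 2.0 = leaning back over the fence. A stiff hinge: it stays put when near upright and drops by its own weight once lower than about 45 degrees
- stop_hinge (a point): hinge of the flip stop on top of the fence, at press (46, 136, 50) mm; the hinge line runs along the press's y axis
- stop_tip (a point): free end of the flip stop, 76 mm from the hinge line. The stop is a bar 12 mm wide (along press y, 130 to 142 mm) and 8 mm thick with a blade 36 mm long under it. When down it lies level from the hinge to press x = -30 mm, z 46 to 54 mm. When up, the blade points to press -x and the plain back of the bar to press +x
- stop_face (a point): fixed point at press (8, 130, 36) mm: where the middle of the stop's gauging face (its -y side) is when the stop is down; the blade then spans x -10 to +26, z 25 to 46 mm
- carrier: Loose aluminium carrier lying in the channel, about 0.4 kg: plate 58 mm wide, 265 mm long (its y -135 to +130 mm), 8 mm thick, axes parallel to the press's (2 to 3 mm side play each way). Origin: on its underside, below the centre of the specimen; at press y = 0 the specimen is centred under the pad
- specimen_top (a point): centre of the top of the amber resin specimen fixed to the carrier, 36 x 36 mm, 33 mm above the carrier's underside and so 53 mm above the bench
- carrier_nose (a point): middle of the front face of the raised nose at the carrier's +y end (40 mm wide, 12 mm long, up to 22 mm above the underside); the face that must meet the stop
- carrier_tab (a point): middle of the outer (-y) face of the blue upright push tab at the carrier's other end: 44 mm wide, 10 mm thick, from 8 to 58 mm above the carrier's underside (this point at 33 mm)
- puck0: bystander: loose amber specimen puck, 25 mm across, 20 mm tall, on the rear of the press base; origin under its centre
- puck1: bystander: second such puck
- dropper: bystander: amber dropper bottle, 36 mm across, 75 mm tall; origin under its centre
- mug: bystander: blue mug, 80 mm across, 90 mm tall; origin under its centre
- dish: bystander: shallow white dish, 90 mm across, 16 mm tall; origin under its centre
- slide_box: bystander: blue slide box 90 x 200 x 35 mm; origin under its centre
- brush: bystander: small brush lying flat; origin at its middle

How it is judged:
On the way:
1. the stop is down while the carrier's nose is still at least 10 mm short of it (value of joint flip_stop below 0.08 rad and y of carrier_nose in the frame of press below 0.12 m), for 0.1 s.
At the end, for the whole second after the job is handed in: The pad face is at least 56 mm above the bench (3 mm clear of the specimen's top), the stop is down (within 0.08 rad), the carrier's nose is against it (within 3 mm), and the carrier lies flat in the channel (within 0.05 rad, 3 mm) and at rest (z of pad_face in the frame of press above 0.056 m and value of joint flip_stop below 0.08 rad and y of carrier_nose in the frame of press between 0.127 and 0.132 m and angle between carrier's own z axis and vertical below 0.05 rad and height (world z) of carrier below 0.023 m and linear speed of carrier below 0.02 m/s); the robot touches nothing.
It fails at once if a bystander was moved by more than 25 mm (distance of any of puck0, puck1, dropper, mug, dish, slide_box, brush from where it was at the start of the episode above 0.025 m).
It also fails if it takes over 64 s, if anything falls off the work surface, if the arm or the gripper's body presses on something with over 40 N, if the wrist force passes 120 N, or if a joint passes its speed limit or range.

## Robot

A 6-joint arm with a two-finger parallel gripper is mounted at the origin on the work surface. World frame = base frame: x ahead of the robot, y to its left, z up, the work surface at z = 0. Lengths are in m, angles in rad, forces in N, time in s.
With the tool pointing down it reaches from about 0.35 to 0.975 m from the base axis. Payload 4.9 kg.
Tool frame: the origin (TCP) lies midway between the tips of the shut fingers; the grasp point (between the pads) lies 19 mm behind it; z points along the fingers, y is the direction in which the jaws open and shut (so a half turn about z gives the same grasp; the last joint's range is limited). The gripper opens to 85 mm and grips with 20 to 120 N. Pads are 22 mm wide; open, the fingers measure 114 mm over their backs; the gripper's body (76 mm by 85 mm) begins 54 mm behind the grasp point. The pads swing forward as they close: fully open they stand 13 mm farther back than shut.
Start: joints at [1.174, 0.053, 1.613, -0, 1.476, -0.119], TCP at [0.171, 0.601, 0.231] pointing down, gripper open.
Joint ranges: [-3.01, 3.01], [-1.01, 2.22], [0.06, 2.58], [-1.02, 4.17], [0.09, 2.62], [-3.14, 3.14]. Speed limits (rad/s): [2.57, 2.57, 3.14, 3.14, 3.14, 3.14].

## Interface

Orientations are given as a unit quaternion [w, x, y, z].
In Python, from plant import manip gives the robot as it stands. The module is installed in compiled form; this text tells all that it offers.
- The arm moves only by the tool move_arm, never from a script. Its argument "rows" is a list of rows, each an object of numbers: "tx", "ty", "tz": the shift along the tool's x, y, z in m; "ax", "ay", "az": the turn, a rotation vector about the tool's x, y, z in degrees; "jaw": the closure in counts, from 0 (fully open) to 255 (shut). In form: [{"tx": .., "ty": .., "tz": .., "ax": .., "ay": .., "az": .., "jaw": ..}, ...]. A call has 1 to 12 rows; each row shifts and turns the pose as measured when the row begins, along the tool's axes as they then stand; what a row does not reach is not made up. A row lasts 1/10 s, in which the tool goes at most 50 mm and 8.59 degrees, less where a joint would pass 70% of its speed; a pose out of reach is approached as far as the arm can. A call with a gripper value outside its range is refused whole. The fingers move at their own pace and stop on an object; the grip force is fixed at half the most. Time passes only in rows, so rows that do not move let the fingers close. It gives the time, the measured TCP pose, the force and the opening at its end, in the units of the state.
- manip.state(): the state, without advancing time (a new reading comes with each control period).
- manip.grab_frame(name): name is "side" or "top"; returns a dict with "color" (480x640x3 uint8, red, green, blue), "intrinsics" (3x3 intrinsics, pixels), "R" (3x3) and "t" (3): a world point X has camera coordinates R X + t. Camera axes: x right, y down, z forward; pixel columns grow to the right and rows downward; lengths in m; the calibration is good to about 2 mm. A picture is of the moment at which its call begins. There is no depth.
- manip.job_done(): hands the job in, once; it reports no verdict.
The state is a dict: "time": time; "joint_pos": joint angles; "joint_vel": joint speeds; "joint_efforts": joint torques, N m; "tool_pos": TCP position; "tool_rot": TCP orientation; "contact_force": force on the tool from outside, world axes, zero at the start; "ft_torque": the same for the moment, N m; "gripper_width": opening from 0.0 (shut) to 1.0 (fully open).
Only numpy, scipy, OpenCV 4.12 (cv2) and the standard library are available. Lean on these libraries where they do the work, as an engineer would, in place of code of your own. Each camera call takes 0.05 s, during which the arm holds its last target.

## Working session

There is one attempt and no reset: what is moved stays moved. The work goes in short steps, Python scripts to look and compute and a tool call to move; the robot and the scene stay as the last step left them, time stands still between calls to the robot, and variables do not carry over. Pictures are saved under pics/ and viewed, and the job is handed in when it is done.

Besides the shell and the picture viewer there is one more tool, called after ">>>" as name([rows], argument=value, ...), one row to a line, values as JSON. move_arm: Moves the arm, as the interface text tells. Its arguments: {"type":"object","properties":{"rows":{"type":"array"}},"required":["rows"]}

```bash
mkdir -p pics; cat > h.py <<'E'
import numpy as np, cv2
from plant import manip
def grab(n,f=None):
    d=manip.grab_frame(n)
    if f: cv2.imwrite('pics/'+f,d['color'][:,:,::-1])
    return d
def proj(d,X):
    c=np.asarray(d['R'])@np.asarray(X,float)+np.asarray(d['t']); p=np.asarray(d['intrinsics'])@c; return p[:2]/p[2]
def ray(d,u,v):
    R=np.asarray(d['R']);t=np.asarray(d['t']);K=np.asarray(d['intrinsics'])
    o=-R.T@t; r=R.T@np.linalg.inv(K)@np.array([u,v,1.]); return o,r/np.linalg.norm(r)
def onz(d,u,v,z):
    o,r=ray(d,u,v); return o+r*(z-o[2])/r[2]
E
python3 - <<'E'
from h import *
a=grab('side','s0.png');b=grab('top','t0.png')
for d in (a,b): print(d['intrinsics'],-np.array(d['R']).T@d['t'],np.array(d['R']))
s=manip.state();print(s)
np.set_printoptions(suppress=True)
E
```

```text
[[488.69790611   0.         314.58097442]
 [  0.         488.69790611 240.52265878]
 [  0.           0.           1.        ]] [ 0.10159973 -0.98854598  0.80446561] [[ 0.92629067 -0.37679469 -0.0033708 ]
 [-0.21293585 -0.51604717 -0.8296708 ]
 [ 0.31087606  0.76923408 -0.55824278]]
[[470.7041032    0.         319.68894655]
 [  0.         470.7041032  234.57082055]
 [  0.           0.           1.        ]] [ 0.40581352 -0.03071099  1.47369526] [[ 0.00196989 -0.99987161  0.01590242]
 [-0.99735869 -0.00311907 -0.07256659]
 [ 0.07260688 -0.01571746 -0.99723678]]
{'time': 0.1, 'joint_pos': array([ 1.17400970e+00,  5.33004525e-02,  1.61417889e+00,  2.01679745e-05,
        1.47605169e+00, -1.18997872e-01]), 'joint_vel': array([-0.00151335, -0.00055256, -0.00193681, -0.00186682,  0.00184193,
       -0.00133661]), 'joint_efforts': array([-1.88955996e-04, -3.94905603e+01, -3.71363497e+01, -1.10924939e-04,
        3.93683498e-03,  1.51308274e-05]), 'tool_pos': array([0.17115818, 0.60049715, 0.23016676]), 'tool_rot': array([-2.56891806e-04,  1.38449114e-01,  9.90369074e-01, -9.34581286e-04]), 'contact_force': array([-0.51667159, -0.24531416,  0.04305927]), 'ft_torque': array([ 0.01331438, -0.03089348, -0.00493154]), 'gripper_width': 0.9992690608743676}
```

View pics/s0.png

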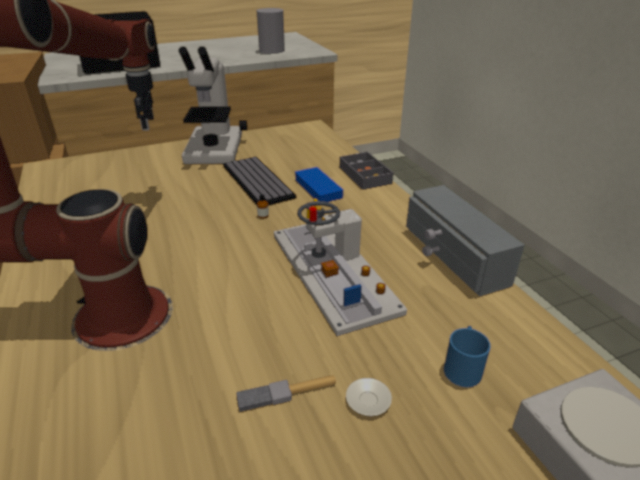

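View pics/t0.png

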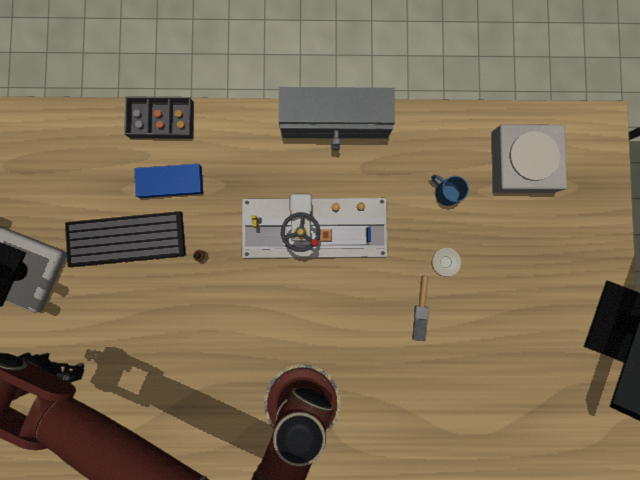

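```bash
python3 - <<'E'
from h import *
b=cv2.imread('pics/t0.png');c=cv2.resize(b[185:270,230:400],None,fx=4.6,fy=4.6,interpolation=cv2.INTER_CUBIC);cv2.imwrite('pics/t0c.png',c)
b=cv2.imread('pics/s0.png');c=cv2.resize(b[190:335,265:410],None,fx=4,fy=4,interpolation=cv2.INTER_CUBIC);cv2.imwrite('pics/s0c.png',c)
E
```

```text
(no output)
```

View pics/t0c.png

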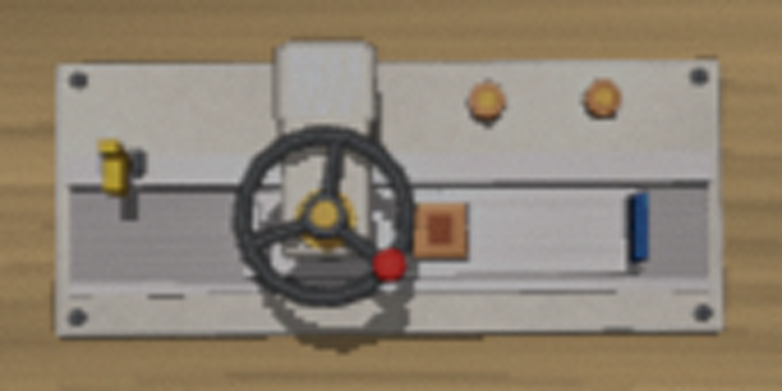

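View pics/s0c.png

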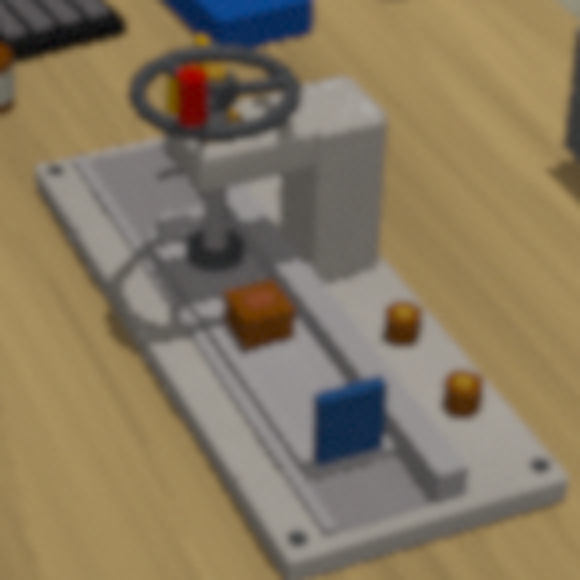

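```bash
cat >> h.py <<'E'
def rigid2(A,B):
    A=np.array(A);B=np.array(B);a=A-A.mean(0);b=B-B.mean(0)
    th=np.arctan2((a[:,0]*b[:,1]-a[:,1]*b[:,0]).sum(),(a*b).sum())
    R=np.array([[np.cos(th),-np.sin(th)],[np.sin(th),np.cos(th)]]);t=B.mean(0)-R@A.mean(0)
    return th,t,(A@R.T+t-B)
E
python3 - <<'E'
from h import *
np.set_printoptions(suppress=True,precision=4)
d=grab('top');s=grab('side')
cs=[(57,65),(718,60),(721,332),(56,335)]
P=[(.118,.185),(.118,-.265),(-.067,-.265),(-.067,.185)]
W=[onz(d,230+(u+.5)/4.6-.5,185+(v+.5)/4.6-.5,.02)[:2] for u,v in cs]
th,t,r=rigid2(P,W);print('top',th,t,r)
cs=[(38,170),(290,562),(565,480)]
P2=[P[3],P[2],P[1]]
W2=[onz(s,265+(u+.5)/4-.5,190+(v+.5)/4-.5,.02)[:2] for u,v in cs]
th2,t2,r2=rigid2(P2,W2);print('side',th2,t2,r2)
c,sn=np.cos(th),np.sin(th);R=np.array([[c,-sn],[sn,c]])
def tp(W): return R.T@(np.array(W)[:2]-t)
f=lambda u,v:(230+(u+.5)/4.6-.5,185+(v+.5)/4.6-.5)
for n,(u,v),z in [('spec',(440,230),.053),('tabtop',(643,228),.078),('hub',(325,215),.172),('knobtop',(389,265),.202),('puck',(487,100),.04),('puck1',(603,97),.04),('stoptip',(112,147),.126)]:
    w=onz(d,*f(u,v),z);print(n,w,tp(w))
E
```

```text
top 0.009010183841331051 [0.5077 0.0034] [[ 0.0015  0.0015]
 [ 0.0002 -0.0011]
 [-0.0004 -0.0022]
 [-0.0013  0.0017]]
side 0.005888518905086375 [ 0.5119 -0.0004] [[-0.001   0.0051]
 [-0.0024 -0.0029]
 [ 0.0034 -0.0022]]
spec [ 0.5092 -0.07    0.053 ] [ 0.0009 -0.0734]
tabtop [ 0.5091 -0.2008  0.078 ] [-0.0004 -0.2042]
hub [0.5094 0.0027 0.172 ] [ 0.0017 -0.0008]
knobtop [ 0.4776 -0.0359  0.202 ] [-0.0304 -0.039 ]
puck [ 0.5972 -0.1016  0.04  ] [ 0.0886 -0.1058]
puck1 [ 0.5995 -0.1791  0.04  ] [ 0.0902 -0.1834]
stoptip [0.5552 0.137  0.126 ] [0.0487 0.1332]
```

```bash
cat >> h.py <<'E'
def tri(ds,ps):
    A=np.zeros((3,3));b=np.zeros(3)
    for d,p in zip(ds,ps):
        o,r=ray(d,*p);M=np.eye(3)-np.outer(r,r);A+=M;b+=M@o
    X=np.linalg.solve(A,b);return X,[proj(d,X)-p for d,p in zip(ds,ps)]
def blob(d,kind,roi):
    u0,u1,v0,v1=roi
    h=cv2.cvtColor(d['color'][v0:v1,u0:u1],cv2.COLOR_RGB2HSV).astype(int);H,S,V=h[...,0],h[...,1],h[...,2]
    m={'red':((H<5)|(H>175))&(S>190)&(V>70),'yel':(H>22)&(H<32)&(S>150)&(V>60),'blue':(H>100)&(H<120)&(S>150)}[kind]
    n,l,st,ce=cv2.connectedComponentsWithStats(m.astype(np.uint8))
    k=1+np.argmax(st[1:,4]);return ce[k]+[u0,v0],st[k]+np.array([u0,v0,0,0,0])
TH=0.0085;T0=np.array([.5093,.0028])
def w2p(W):
    c,s=np.cos(TH),np.sin(TH);return np.r_[np.array([[c,s],[-s,c]])@(np.array(W)[:2]-T0),W[2:3]]
def p2w(P):
    c,s=np.cos(TH),np.sin(TH);P=np.array(P,float);return np.r_[np.array([[c,-s],[s,c]])@P[:2]+T0,P[2:3]]
RT=(230,400,185,270);RS=(265,410,190,335)
def knob():
    a,b=grab('side'),grab('top');pa,sa=blob(a,'red',RS);pb,sb=blob(b,'red',RT)
    X,e=tri([a,b],[pa,pb]);return X,e,sa,sb,pa,pb
E
python3 - <<'E'
from h import *
np.set_printoptions(suppress=True,precision=4)
X,e,sa,sb,pa,pb=knob();print(X,w2p(X),e,sa,sb)
a,b=grab('side'),grab('top')
# knob top visible centroid in the top view
for z in(.2,.21,.22): 
  w=onz(b,*pb,z);p=w2p(w);print(z,p,np.hypot(*p[:2]),np.degrees(np.arctan2(p[1],p[0])))
print(blob(b,'yel',RT),blob(a,'blue',RS),blob(b,'blue',RT))
# pad bottom projected for various pad heights, in the crop coordinates
for h in (.032,.036,.04,.045): print(h,[np.round((proj(a,p2w([x,y,h]))-[265,190]+.5)*4-.5) for x,y in [(0,0),(-.02*.31/.83,-.02*.77/.83),(-.0186,.0075),(.0186,-.0075)]])
for z in (.16,.164,.168,.172): print(z,(proj(a,p2w([0,0,z]))-[265,190]+.5)*4-.5,(proj(b,p2w([0,0,z+.012]))-[230,185]+.5)*4.6-.5)
E
```

```text
[ 0.4791 -0.0372  0.1941] [-0.0305 -0.0397  0.1941] [array([-0.9764,  0.0672]), array([ 0.3006, -0.8223])] [310 207   7  14  70] [312 240   6   6  23]
0.2 [-0.0331 -0.0389  0.2   ] 0.051046707200133 -130.39773062758715
0.21 [-0.0336 -0.0388  0.21  ] 0.051371038640975995 -130.90455885070776
0.22 [-0.0342 -0.0388  0.22  ] 0.05169933917453455 -131.40498891140922
(array([254.5   , 222.7692]), array([253, 220,   4,   7,  26])) (array([326.0912, 194.1088]), array([308, 190,  34,  11, 285])) (array([368.2647, 234.2059]), array([367, 228,   4,  14,  34]))
0.032 [array([210., 266.]), array([210., 284.]), array([180., 267.]), array([239., 266.])]
0.036 [array([210., 262.]), array([210., 279.]), array([180., 262.]), array([239., 261.])]
0.04 [array([210., 257.]), array([210., 274.]), array([180., 257.]), array([240., 257.])]
0.045 [array([210., 251.]), array([210., 268.]), array([180., 251.]), array([240., 251.])]
0.16 [209.6635 103.9003] [324.7741 215.1295]
0.164 [209.66    98.5188] [324.6052 214.6014]
0.168 [209.6565  93.118 ] [324.4354 214.0701]
0.172 [209.6529  87.6978] [324.2645 213.5354]
```

>>> move_arm([
  {"az":-8,"jaw":255},
  {"az":-8,"jaw":255},
  {"tx":-0.03,"ty":-0.035,"jaw":255},
  {"tx":-0.03,"ty":-0.035,"jaw":255},
  {"tx":-0.03,"ty":-0.035,"jaw":255},
  {"tx":-0.03,"ty":-0.035,"jaw":255},
])

```text
schema error: expected keys tx, ty, tz, ax, ay, az, jaw
```

All keys are needed.

>>> move_arm([
  {"tx":0,"ty":0,"tz":0,"ax":0,"ay":0,"az":-8,"jaw":255},
  {"tx":0,"ty":0,"tz":0,"ax":0,"ay":0,"az":-8,"jaw":255},
  {"tx":-0.03,"ty":-0.035,"tz":0,"ax":0,"ay":0,"az":0,"jaw":255},
  {"tx":-0.03,"ty":-0.035,"tz":0,"ax":0,"ay":0,"az":0,"jaw":255},
  {"tx":-0.03,"ty":-0.035,"tz":0,"ax":0,"ay":0,"az":0,"jaw":255},
  {"tx":-0.03,"ty":-0.035,"tz":0,"ax":0,"ay":0,"az":0,"jaw":255},
])

```text
time: 1.0
tool_pos: [0.2932, 0.4623, 0.2309]
tool_rot: [-0.0, -0.012, 1.0, 0.001]
contact_force: [1.0, 0.1, 0.1]
gripper_width: 0.004
```

>>> move_arm([
  {"tx":-0.0315,"ty":-0.0367,"tz":0,"ax":0,"ay":0,"az":0,"jaw":255},
  {"tx":-0.0315,"ty":-0.0367,"tz":0,"ax":0,"ay":0,"az":0,"jaw":255},
  {"tx":-0.0315,"ty":-0.0367,"tz":0,"ax":0,"ay":0,"az":0,"jaw":255},
  {"tx":-0.0315,"ty":-0.0367,"tz":0,"ax":0,"ay":0,"az":0,"jaw":255},
  {"tx":-0.0315,"ty":-0.0367,"tz":0,"ax":0,"ay":0,"az":0,"jaw":255},
  {"tx":-0.0315,"ty":-0.0367,"tz":0,"ax":0,"ay":0,"az":0,"jaw":255},
  {"tx":-0.0315,"ty":-0.0367,"tz":0,"ax":0,"ay":0,"az":0,"jaw":255},
  {"tx":-0.0315,"ty":-0.0367,"tz":0,"ax":0,"ay":0,"az":0,"jaw":255},
  {"tx":-0.0315,"ty":-0.0367,"tz":0,"ax":0,"ay":0,"az":0,"jaw":255},
  {"tx":0,"ty":0,"tz":0,"ax":0,"ay":0,"az":0,"jaw":255},
])

```text
time: 2.0
tool_pos: [0.5957, 0.1216, 0.2331]
tool_rot: [0.004, -0.01, 1.0, 0.002]
contact_force: [-0.2, 0.2, 0.4]
gripper_width: 0.002
```

```bash
python3 - <<'E'
from h import *
np.set_printoptions(suppress=True,precision=4)
a,b=grab('side','s1.png'),grab('top','t1.png')
i=cv2.imread('pics/s1.png');cv2.imwrite('pics/s1c.png',cv2.resize(i[100:290,240:420],None,fx=3,fy=3,interpolation=cv2.INTER_CUBIC))
i=cv2.imread('pics/t1.png');cv2.imwrite('pics/t1c.png',cv2.resize(i[160:270,220:400],None,fx=4,fy=4,interpolation=cv2.INTER_CUBIC))
s=manip.state();print(w2p(s['tool_pos']),s['tool_pos'],s['joint_pos'])
E
```

```text
[0.0851 0.1215 0.233 ] [0.5934 0.125  0.233 ] [ 0.0827  0.0037  1.6601  0.0051  1.4716 -1.5113]
```

View pics/s1c.png

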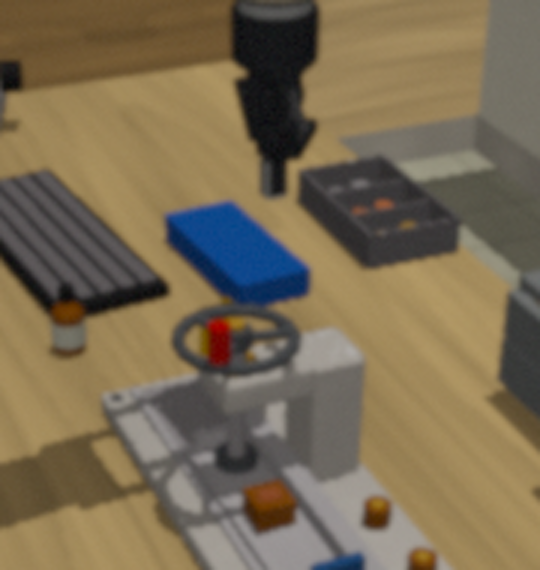

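View pics/t1c.png

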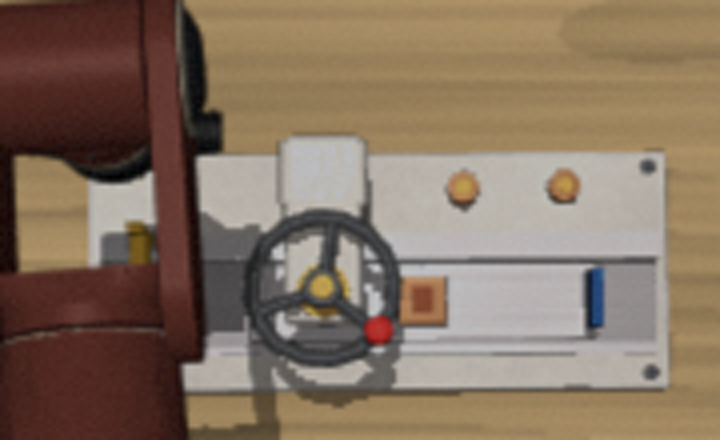

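>>> move_arm([
  {"tx":0,"ty":0.0145,"tz":0.02,"ax":0,"ay":0,"az":0,"jaw":255},
  {"tx":0,"ty":0,"tz":0.04,"ax":0,"ay":0,"az":0,"jaw":255},
  {"tx":0,"ty":0,"tz":0.04,"ax":0,"ay":0,"az":0,"jaw":255},
  {"tx":0,"ty":0,"tz":0.02,"ax":0,"ay":0,"az":0,"jaw":255},
  {"tx":0,"ty":0,"tz":0.01,"ax":0,"ay":0,"az":0,"jaw":255},
  {"tx":0,"ty":0,"tz":0,"ax":0,"ay":0,"az":0,"jaw":255},
])

```text
time: 2.7
tool_pos: [0.5911, 0.1487, 0.1024]
tool_rot: [0.005, -0.016, 1.0, 0.004]
contact_force: [0.5, 0.4, -0.4]
gripper_width: 0.0
```

```bash
python3 - <<'E'
from h import *
np.set_printoptions(suppress=True,precision=4)
s=manip.state();print(w2p(s['tool_pos']),s['contact_force'])
E
```

```text
[0.083  0.1452 0.1024] [ 0.5035  0.3559 -0.4195]
```

>>> move_arm([
  {"tx":0.01,"ty":-0.006,"tz":0,"ax":0,"ay":0,"az":1,"jaw":255},
  {"tx":0.012,"ty":0,"tz":0,"ax":0,"ay":0,"az":0,"jaw":255},
  {"tx":0.012,"ty":0,"tz":0,"ax":0,"ay":0,"az":0,"jaw":255},
  {"tx":0.012,"ty":0,"tz":0,"ax":0,"ay":0,"az":0,"jaw":255},
  {"tx":0.012,"ty":0,"tz":0,"ax":0,"ay":0,"az":0,"jaw":255},
  {"tx":0.012,"ty":0,"tz":0,"ax":0,"ay":0,"az":0,"jaw":255},
  {"tx":0.012,"ty":0,"tz":0,"ax":0,"ay":0,"az":0,"jaw":255},
  {"tx":0.0,"ty":0,"tz":0,"ax":0,"ay":0,"az":0,"jaw":255},
])

```text
time: 3.5
tool_pos: [0.5054, 0.1421, 0.111]
tool_rot: [0.013, -0.007, 1.0, 0.005]
contact_force: [0.7, 0.9, 0.1]
gripper_width: -0.001
```

```bash
python3 - <<'E'
from h import *
np.set_printoptions(suppress=True,precision=4)
s=manip.state();print(w2p(s['tool_pos']),s['contact_force'])
a=grab('side','s2.png')
i=cv2.imread('pics/s2.png');cv2.imwrite('pics/s2c.png',cv2.resize(i[150:290,250:400],None,fx=4,fy=4,interpolation=cv2.INTER_CUBIC))
E
```

```text
[-0.0027  0.1393  0.111 ] [0.7281 0.944  0.0818]
```

View pics/s2c.png

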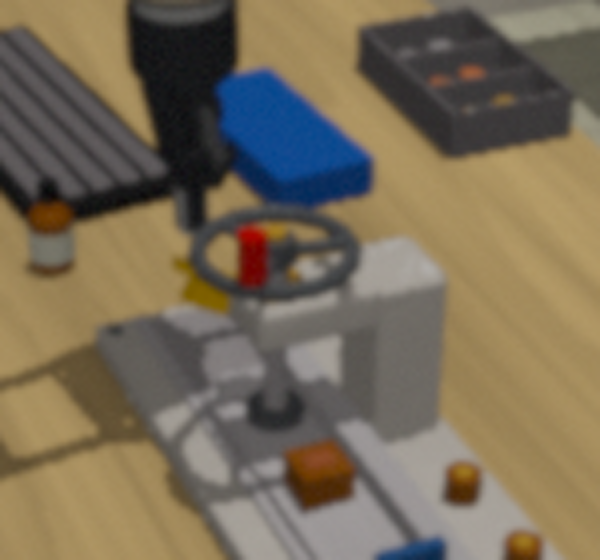

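>>> move_arm([
  {"tx":0.012,"ty":0,"tz":0.004,"ax":0,"ay":0,"az":0,"jaw":255},
  {"tx":0.012,"ty":0,"tz":0.006,"ax":0,"ay":0,"az":0,"jaw":255},
  {"tx":0.012,"ty":0,"tz":0.008,"ax":0,"ay":0,"az":0,"jaw":255},
  {"tx":0.0,"ty":0,"tz":0.01,"ax":0,"ay":0,"az":0,"jaw":255},
  {"tx":0.0,"ty":0,"tz":0.01,"ax":0,"ay":0,"az":0,"jaw":255},
  {"tx":0.0,"ty":0,"tz":0,"ax":0,"ay":0,"az":0,"jaw":255},
])

```text
time: 4.15
tool_pos: [0.4729, 0.142, 0.0732]
tool_rot: [0.018, -0.007, 1.0, 0.006]
contact_force: [-0.1, -0.5, 0.4]
gripper_width: 0.003
```

```bash
python3 - <<'E'
from h import *
np.set_printoptions(suppress=True,precision=4)
s=manip.state();print(w2p(s['tool_pos']),s['contact_force'])
a=grab('side','s3.png')
i=cv2.imread('pics/s3.png');cv2.imwrite('pics/s3c.png',cv2.resize(i[150:290,250:400],None,fx=4,fy=4,interpolation=cv2.INTER_CUBIC))
E
```

```text
[-0.0352  0.1395  0.0732] [-0.1218 -0.5077  0.4364]
```

View pics/s3c.png

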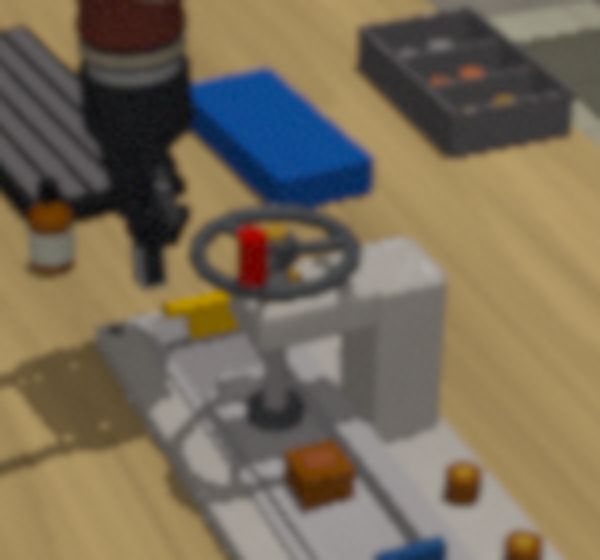

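>>> move_arm([
  {"tx":-0.01,"ty":-0.003,"tz":0,"ax":0,"ay":0,"az":0,"jaw":255},
  {"tx":-0.01,"ty":0,"tz":0.0,"ax":0,"ay":0,"az":0,"jaw":255},
  {"tx":0,"ty":0,"tz":0.006,"ax":0,"ay":0,"az":0,"jaw":255},
  {"tx":0.0,"ty":0,"tz":0.006,"ax":0,"ay":0,"az":0,"jaw":255},
  {"tx":0.0,"ty":0,"tz":0.003,"ax":0,"ay":0,"az":0,"jaw":255},
  {"tx":0.0,"ty":0,"tz":0.002,"ax":0,"ay":0,"az":0,"jaw":255},
])

```text
time: 4.8
tool_pos: [0.4991, 0.1392, 0.0579]
tool_rot: [0.02, -0.006, 1.0, 0.006]
contact_force: [-0.5, -0.6, 0.2]
gripper_width: 0.002
```

>>> move_arm([
  {"tx":0,"ty":0,"tz":0.002,"ax":0,"ay":0,"az":0,"jaw":255},
  {"tx":0,"ty":0,"tz":0.002,"ax":0,"ay":0,"az":0,"jaw":255},
  {"tx":0,"ty":0,"tz":0.001,"ax":0,"ay":0,"az":0,"jaw":255},
])

```text
time: 5.1
tool_pos: [0.4989, 0.1393, 0.0539]
tool_rot: [0.019, -0.006, 1.0, 0.006]
contact_force: [-5.5, -1.6, 10.4]
gripper_width: 0.0
```

```bash
cat >> h.py <<'E'
from scipy.spatial.transform import Rotation as Ro
def need(P,yaw=0):
    """tool-frame shift (mm) and turn (deg) to reach press point P, tool down, tool x = -press x (+yaw deg)"""
    s=manip.state();q=s['tool_rot'];R=Ro.from_quat([q[1],q[2],q[3],q[0]])
    sh=R.inv().apply(p2w(P)-s['tool_pos'])*1e3
    Rt=Ro.from_euler('z',TH+np.radians(yaw))*Ro.from_quat([0,1,0,0])
    rv=(R.inv()*Rt).as_rotvec(degrees=True)
    print('at',np.round(w2p(s['tool_pos'])*1e3,1),'shift',np.round(sh,1),'turn',np.round(rv,1),'F',np.round(s['contact_force'],1),'w',round(s['gripper_width'],3),'t',round(s['time'],2))
E
python3 -c "
from h import *
need([-.0305,-.0395,.24])"
```

```text
at [ -9.2 136.6  53.9] shift [  14.9 -173.9 -188.8] turn [0.7 2.2 0.3] F [-5.5 -1.6 10.4] w 0.0 t 5.1
```

>>> move_arm([
  {"tx":0,"ty":0,"tz":-0.03,"ax":0,"ay":0,"az":0,"jaw":255},
  {"tx":0,"ty":0,"tz":-0.04,"ax":0.7,"ay":2.2,"az":0.3,"jaw":255},
  {"tx":0,"ty":0,"tz":-0.04,"ax":0,"ay":0,"az":0,"jaw":255},
  {"tx":0,"ty":0,"tz":-0.04,"ax":0,"ay":0,"az":0,"jaw":255},
  {"tx":0,"ty":0,"tz":-0.038,"ax":0,"ay":0,"az":0,"jaw":70},
  {"tx":0.003,"ty":-0.035,"tz":0,"ax":0,"ay":0,"az":0,"jaw":70},
  {"tx":0.003,"ty":-0.035,"tz":0,"ax":0,"ay":0,"az":0,"jaw":70},
  {"tx":0.003,"ty":-0.035,"tz":0,"ax":0,"ay":0,"az":0,"jaw":70},
  {"tx":0.003,"ty":-0.03,"tz":0,"ax":0,"ay":0,"az":0,"jaw":70},
  {"tx":0.003,"ty":-0.02,"tz":0,"ax":0,"ay":0,"az":0,"jaw":70},
  {"tx":0,"ty":0,"tz":0,"ax":0,"ay":0,"az":0,"jaw":70},
])

```text
time: 6.2
tool_pos: [0.4809, -0.0208, 0.2514]
tool_rot: [0.001, -0.006, 1.0, -0.002]
contact_force: [-0.4, 0.7, -0.1]
gripper_width: 0.725
```

```bash
python3 -c "
from h import *
need([-.0305,-.0395,.18])"
```

```text
at [-28.6 -23.3 251.4] shift [  2.2 -15.9  71.4] turn [-0.2  0.1  0.2] F [-0.4  0.7 -0.1] w 0.725 t 6.2
```

>>> move_arm([
  {"tx":0.002,"ty":-0.016,"tz":0.015,"ax":0,"ay":0,"az":0,"jaw":70},
  {"tx":0,"ty":0,"tz":0,"ax":0,"ay":0,"az":0,"jaw":70},
  {"tx":0,"ty":0,"tz":0,"ax":0,"ay":0,"az":0,"jaw":70},
])

```text
time: 6.5
tool_pos: [0.4794, -0.0359, 0.2367]
tool_rot: [0.002, -0.006, 1.0, -0.001]
contact_force: [0.2, -0.1, 0.2]
gripper_width: 0.725
```

```bash
python3 - <<'E'
from h import *
need([-.0305,-.0395,.18])
a=grab('side','s4.png')
i=cv2.imread('pics/s4.png');cv2.imwrite('pics/s4c.png',cv2.resize(i[130:270,250:400],None,fx=4,fy=4,interpolation=cv2.INTER_CUBIC))
s=manip.state();p=s['tool_pos']
print((proj(a,p)-[250,130])*4,(proj(a,p-[0,0,.03])-[250,130])*4, (blob(a,'red',RS)[0]-[250,130])*4)
E
```

```text
at [-30.2 -38.4 236.7] shift [ 0.5 -1.  56.7] turn [-0.1  0.2  0.2] F [ 0.2 -0.1  0.2] w 0.725 t 6.5
[246.08709566 273.31498313] [246.42708678 316.78951826] [250.70588235 336.11764706]
```

View pics/s4c.png

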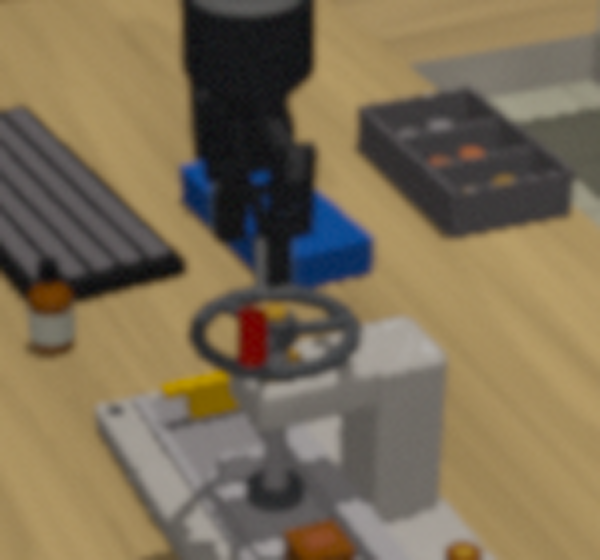

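>>> move_arm([
  {"tx":0.0,"ty":-0.001,"tz":0.025,"ax":0,"ay":0,"az":0,"jaw":70},
  {"tx":0,"ty":0,"tz":0.02,"ax":0,"ay":0,"az":0,"jaw":70},
  {"tx":0,"ty":0,"tz":0.008,"ax":0,"ay":0,"az":0,"jaw":70},
  {"tx":0,"ty":0,"tz":0.0,"ax":0,"ay":0,"az":0,"jaw":70},
])

```text
time: 6.95
tool_pos: [0.4816, -0.0336, 0.1851]
tool_rot: [0.005, -0.009, 1.0, -0.001]
contact_force: [0.3, -0.4, 0.1]
gripper_width: 0.724
```

```bash
python3 - <<'E'
from h import *
need([-.0305,-.0395,.18])
a=grab('side','s5.png')
i=cv2.imread('pics/s5.png');cv2.imwrite('pics/s5c.png',cv2.resize(i[130:270,250:400],None,fx=4,fy=4,interpolation=cv2.INTER_CUBIC))
E
```

```text
at [-28.  -36.1 185.1] shift [ 2.6 -3.3  5.1] turn [-0.1  0.5  0.5] F [ 0.3 -0.4  0.1] w 0.724 t 6.95
```

View pics/s5c.png

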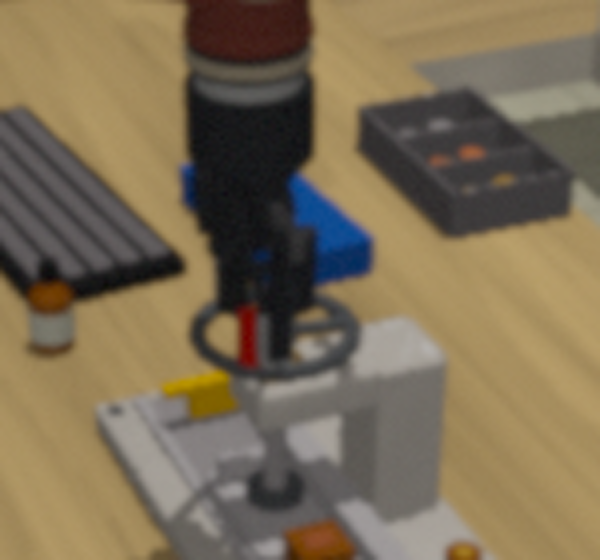

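>>> move_arm([
  {"tx":0.003,"ty":-0.003,"tz":0.003,"ax":0,"ay":0,"az":0,"jaw":150},
  {"tx":0,"ty":0,"tz":0,"ax":0,"ay":0,"az":0,"jaw":255},
  {"tx":0,"ty":0,"tz":0,"ax":0,"ay":0,"az":0,"jaw":255},
  {"tx":0,"ty":0,"tz":0,"ax":0,"ay":0,"az":0,"jaw":255},
  {"tx":0,"ty":0,"tz":0,"ax":0,"ay":0,"az":0,"jaw":255},
  {"tx":0,"ty":0,"tz":0,"ax":0,"ay":0,"az":0,"jaw":255},
])

```text
time: 7.6
tool_pos: [0.4806, -0.0363, 0.186]
tool_rot: [0.008, -0.009, 1.0, -0.001]
contact_force: [0.2, 1.2, -1.2]
gripper_width: 0.211
```

```bash
python3 - <<'E'
from h import *
need([-.0305,-.0395,.18])
a=grab('side','s6.png')
i=cv2.imread('pics/s6.png');cv2.imwrite('pics/s6c.png',cv2.resize(i[130:270,250:400],None,fx=4,fy=4,interpolation=cv2.INTER_CUBIC))
E
```

```text
at [-29.  -38.9 186. ] shift [ 1.6 -0.6  6. ] turn [-0.1  0.9  0.5] F [ 0.2  1.2 -1.2] w 0.211 t 7.6
```

View pics/s6c.png

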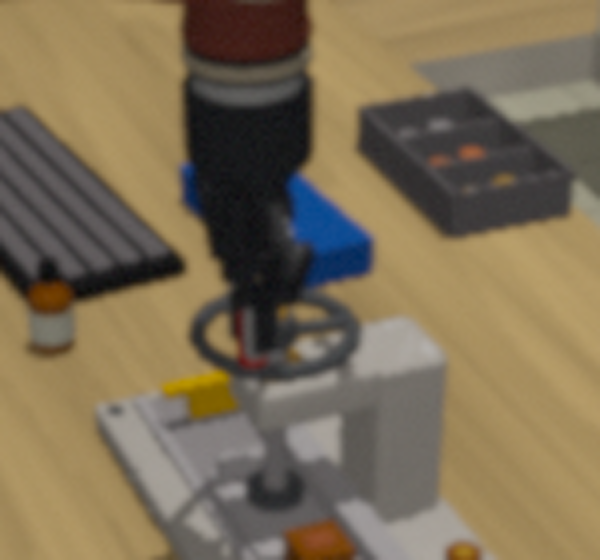

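```bash
cat >> h.py <<'E'
def circ(ph,D,n):
    for k in range(n):
        a=np.radians(ph+D*k+D/2+90);L=100*np.sin(np.radians(D/2))
        print(round(ph+D*k),'tx %.1f ty %.1f tz %.1f'%(-L*np.cos(a),L*np.sin(a),-12*D/360))
E
python3 -c "
from h import *
circ(-129,12,12)"
```

```text
-129 tx -8.8 ty -5.7 tz -0.4
-117 tx -9.8 ty -3.7 tz -0.4
-105 tx -10.3 ty -1.6 tz -0.4
-93 tx -10.4 ty 0.5 tz -0.4
-81 tx -10.1 ty 2.7 tz -0.4
-69 tx -9.3 ty 4.7 tz -0.4
-57 tx -8.1 ty 6.6 tz -0.4
-45 tx -6.6 ty 8.1 tz -0.4
-33 tx -4.7 ty 9.3 tz -0.4
-21 tx -2.7 ty 10.1 tz -0.4
-9 tx -0.5 ty 10.4 tz -0.4
3 tx 1.6 ty 10.3 tz -0.4
```

>>> move_arm([
  {"tx":-0.0088,"ty":-0.0057,"tz":-0.0004,"ax":0,"ay":0.5,"az":0.3,"jaw":255},
  {"tx":-0.0098,"ty":-0.0037,"tz":-0.0004,"ax":0,"ay":0.3,"az":0,"jaw":255},
  {"tx":-0.0103,"ty":-0.0016,"tz":-0.0004,"ax":0,"ay":0,"az":0,"jaw":255},
  {"tx":-0.0104,"ty":0.0005,"tz":-0.0004,"ax":0,"ay":0,"az":0,"jaw":255},
])

```text
time: 8.05
tool_pos: [0.5192, -0.0463, 0.1875]
tool_rot: [-0.003, -0.006, 1.0, -0.0]
contact_force: [-3.6, 1.8, 1.5]
gripper_width: 0.213
```

```bash
python3 - <<'E'
from h import *
need([.0,-.05,.18])
E
```

```text
at [  9.5 -49.2 187.5] shift [ 9.5 -0.7  7.5] turn [-0.  -0.3  0.2] F [-3.6  1.8  1.5] w 0.213 t 8.05
```

```bash
python3 - <<'E'
from h import *
circ(-82,14,12)
E
```

```text
-82 tx -11.8 ty 3.2 tz -0.5
-68 tx -10.7 ty 5.9 tz -0.5
-54 tx -8.9 ty 8.3 tz -0.5
-40 tx -6.6 ty 10.2 tz -0.5
-26 tx -4.0 ty 11.5 tz -0.5
-12 tx -1.1 ty 12.1 tz -0.5
2 tx 1.9 ty 12.0 tz -0.5
16 tx 4.8 ty 11.2 tz -0.5
30 tx 7.3 ty 9.7 tz -0.5
44 tx 9.5 ty 7.7 tz -0.5
58 tx 11.0 ty 5.2 tz -0.5
72 tx 12.0 ty 2.3 tz -0.5
```

>>> move_arm([
  {"tx":-0.0118,"ty":0.0032,"tz":-0.0005,"ax":0,"ay":0,"az":0,"jaw":255},
  {"tx":-0.0107,"ty":0.0059,"tz":-0.0005,"ax":0,"ay":0,"az":0,"jaw":255},
  {"tx":-0.0089,"ty":0.0083,"tz":-0.0005,"ax":0,"ay":0,"az":0,"jaw":255},
  {"tx":-0.0066,"ty":0.0102,"tz":-0.0005,"ax":0,"ay":0,"az":0,"jaw":255},
  {"tx":-0.004,"ty":0.0115,"tz":-0.0005,"ax":0,"ay":0,"az":0,"jaw":255},
  {"tx":-0.0011,"ty":0.0121,"tz":-0.0005,"ax":0,"ay":0,"az":0,"jaw":255},
])

```text
time: 8.65
tool_pos: [0.5615, 0.0063, 0.1902]
tool_rot: [-0.013, -0.006, 1.0, -0.001]
contact_force: [-10.2, -3.5, 5.2]
gripper_width: 0.209
```

```bash
python3 - <<'E'
from h import *
need([.0525,0,.19])
E
```

```text
at [ 52.2   3.  190.2] shift [-0.3 -3.   0.2] turn [-0.1 -1.5  0.2] F [-10.2  -3.5   5.2] w 0.209 t 8.65
```

```bash
python3 - <<'E'
from h import *
circ(4,14,12)
E
```

```text
4 tx 2.3 ty 12.0 tz -0.5
18 tx 5.2 ty 11.0 tz -0.5
32 tx 7.7 ty 9.5 tz -0.5
46 tx 9.7 ty 7.3 tz -0.5
60 tx 11.2 ty 4.8 tz -0.5
74 tx 12.0 ty 1.9 tz -0.5
88 tx 12.1 ty -1.1 tz -0.5
102 tx 11.5 ty -4.0 tz -0.5
116 tx 10.2 ty -6.6 tz -0.5
130 tx 8.3 ty -8.9 tz -0.5
144 tx 5.9 ty -10.7 tz -0.5
158 tx 3.2 ty -11.8 tz -0.5
```

>>> move_arm([
  {"tx":0.0023,"ty":0.012,"tz":-0.0005,"ax":0,"ay":-0.5,"az":0,"jaw":255},
  {"tx":0.0052,"ty":0.011,"tz":-0.0005,"ax":0,"ay":-0.5,"az":0,"jaw":255},
  {"tx":0.0077,"ty":0.0095,"tz":-0.0005,"ax":0,"ay":-0.5,"az":0,"jaw":255},
  {"tx":0.0097,"ty":0.0073,"tz":-0.0005,"ax":0,"ay":0,"az":0,"jaw":255},
  {"tx":0.0112,"ty":0.0048,"tz":-0.0005,"ax":0,"ay":0,"az":0,"jaw":255},
  {"tx":0.012,"ty":0.0019,"tz":-0.0005,"ax":0,"ay":0,"az":0,"jaw":255},
])

```text
time: 9.25
tool_pos: [0.5159, 0.053, 0.1931]
tool_rot: [0.005, -0.006, 1.0, -0.004]
contact_force: [3.5, -2.0, -2.5]
gripper_width: 0.208
```

```bash
python3 - <<'E'
from h import *
need([.0025,0.05,.192])
E
```

```text
at [  7.   50.2 193.1] shift [ 4.6 -0.2  1.1] turn [-0.5  0.5  0.2] F [ 3.5 -2.  -2.5] w 0.208 t 9.25
```

```bash
python3 - <<'E'
from h import *
circ(85,14,12)
E
```

```text
85 tx 12.2 ty -0.4 tz -0.5
99 tx 11.7 ty -3.4 tz -0.5
113 tx 10.6 ty -6.1 tz -0.5
127 tx 8.8 ty -8.5 tz -0.5
141 tx 6.5 ty -10.3 tz -0.5
155 tx 3.8 ty -11.6 tz -0.5
169 tx 0.9 ty -12.2 tz -0.5
183 tx -2.1 ty -12.0 tz -0.5
197 tx -5.0 ty -11.1 tz -0.5
211 tx -7.5 ty -9.6 tz -0.5
225 tx -9.6 ty -7.5 tz -0.5
239 tx -11.1 ty -5.0 tz -0.5
```

>>> move_arm([
  {"tx":0.0122,"ty":-0.0004,"tz":-0.0005,"ax":-0.2,"ay":0.3,"az":0,"jaw":255},
  {"tx":0.0117,"ty":-0.0034,"tz":-0.0005,"ax":-0.2,"ay":0,"az":0,"jaw":255},
  {"tx":0.0106,"ty":-0.0061,"tz":-0.0005,"ax":0,"ay":0,"az":0,"jaw":255},
  {"tx":0.0088,"ty":-0.0085,"tz":-0.0005,"ax":0,"ay":0,"az":0,"jaw":255},
  {"tx":0.0065,"ty":-0.0103,"tz":-0.0005,"ax":0,"ay":0,"az":0,"jaw":255},
  {"tx":0.0038,"ty":-0.0116,"tz":-0.0005,"ax":0,"ay":0,"az":0,"jaw":255},
  {"tx":0.0009,"ty":-0.0122,"tz":-0.0005,"ax":0,"ay":0,"az":0,"jaw":255},
])

```text
time: 9.95
tool_pos: [0.4612, 0.0026, 0.1963]
tool_rot: [0.013, -0.008, 1.0, 0.001]
contact_force: [5.4, 3.3, -4.5]
gripper_width: 0.208
```

```bash
python3 - <<'E'
from h import *
need([-.0475,0,.196])
E
```

```text
at [-48.1   0.2 196.3] shift [-0.6 -0.2  0.3] turn [0.1 1.5 0.4] F [ 5.4  3.3 -4.5] w 0.208 t 9.95
```

```bash
python3 - <<'E'
from h import *
circ(180,14,12)
E
```

```text
180 tx -1.5 ty -12.1 tz -0.5
194 tx -4.4 ty -11.4 tz -0.5
208 tx -7.0 ty -10.0 tz -0.5
222 tx -9.2 ty -8.0 tz -0.5
236 tx -10.9 ty -5.5 tz -0.5
250 tx -11.9 ty -2.7 tz -0.5
264 tx -12.2 ty 0.2 tz -0.5
278 tx -11.8 ty 3.2 tz -0.5
292 tx -10.7 ty 5.9 tz -0.5
306 tx -8.9 ty 8.3 tz -0.5
320 tx -6.6 ty 10.2 tz -0.5
334 tx -4.0 ty 11.5 tz -0.5
```

>>> move_arm([
  {"tx":-0.0015,"ty":-0.0121,"tz":-0.0005,"ax":0,"ay":0.5,"az":0.3,"jaw":255},
  {"tx":-0.0044,"ty":-0.0114,"tz":-0.0005,"ax":0,"ay":0.5,"az":0,"jaw":255},
  {"tx":-0.007,"ty":-0.01,"tz":-0.0005,"ax":0,"ay":0.5,"az":0,"jaw":255},
  {"tx":-0.0092,"ty":-0.008,"tz":-0.0005,"ax":0,"ay":0,"az":0,"jaw":255},
  {"tx":-0.0109,"ty":-0.0055,"tz":-0.0005,"ax":0,"ay":0,"az":0,"jaw":255},
  {"tx":-0.0119,"ty":-0.0027,"tz":-0.0005,"ax":0,"ay":0,"az":0,"jaw":255},
  {"tx":-0.0122,"ty":0.0002,"tz":-0.0005,"ax":0,"ay":0,"az":0,"jaw":255},
])

```text
time: 10.65
tool_pos: [0.5174, -0.0467, 0.1994]
tool_rot: [-0.005, -0.005, 1.0, 0.005]
contact_force: [-5.3, 5.2, 2.0]
gripper_width: 0.215
```

```bash
python3 - <<'E'
from h import *
need([.0025,-.05,.196]);circ(278,14,12)
E
```

```text
at [  7.7 -49.6 199.4] shift [ 5.2 -0.4  3.4] turn [ 0.6 -0.6  0.1] F [-5.3  5.2  2. ] w 0.215 t 10.65
278 tx -11.8 ty 3.2 tz -0.5
292 tx -10.7 ty 5.9 tz -0.5
306 tx -8.9 ty 8.3 tz -0.5
320 tx -6.6 ty 10.2 tz -0.5
334 tx -4.0 ty 11.5 tz -0.5
348 tx -1.1 ty 12.1 tz -0.5
362 tx 1.9 ty 12.0 tz -0.5
376 tx 4.8 ty 11.2 tz -0.5
390 tx 7.3 ty 9.7 tz -0.5
404 tx 9.5 ty 7.7 tz -0.5
418 tx 11.0 ty 5.2 tz -0.5
432 tx 12.0 ty 2.3 tz -0.5
```

>>> move_arm([
  {"tx":-0.0118,"ty":0.0032,"tz":-0.0005,"ax":0.3,"ay":-0.5,"az":0,"jaw":255},
  {"tx":-0.0107,"ty":0.0059,"tz":-0.0005,"ax":0.3,"ay":-0.3,"az":0,"jaw":255},
  {"tx":-0.0089,"ty":0.0083,"tz":-0.0005,"ax":0,"ay":-0.3,"az":0,"jaw":255},
  {"tx":-0.0066,"ty":0.0102,"tz":-0.0005,"ax":0,"ay":-0.2,"az":0,"jaw":255},
  {"tx":-0.004,"ty":0.0115,"tz":-0.0005,"ax":0,"ay":-0.2,"az":0,"jaw":255},
  {"tx":-0.0011,"ty":0.0121,"tz":-0.0005,"ax":0,"ay":-0.2,"az":0,"jaw":255},
])

```text
time: 11.25
tool_pos: [0.5614, 0.002, 0.2022]
tool_rot: [0.002, -0.004, 1.0, -0.003]
contact_force: [-4.8, -3.6, 1.1]
gripper_width: 0.209
```

```bash
python3 - <<'E'
from h import *
need([.0525,0,.2])
E
```

```text
at [ 52.1  -1.2 202.2] shift [-0.4  1.2  2.1] turn [-0.4  0.2 -0. ] F [-4.8 -3.6  1.1] w 0.209 t 11.25
```

>>> move_arm([
  {"tx":0.001,"ty":0.0121,"tz":-0.0005,"ax":-0.3,"ay":0,"az":0,"jaw":255},
  {"tx":0.004,"ty":0.0115,"tz":-0.0005,"ax":-0.2,"ay":0,"az":0,"jaw":255},
  {"tx":0.0067,"ty":0.0101,"tz":-0.0005,"ax":0,"ay":0,"az":0,"jaw":255},
  {"tx":0.009,"ty":0.0082,"tz":-0.0005,"ax":0,"ay":0,"az":0,"jaw":255},
  {"tx":0.0107,"ty":0.0058,"tz":-0.0005,"ax":0,"ay":0,"az":0,"jaw":255},
  {"tx":0.0118,"ty":0.003,"tz":-0.0005,"ax":0,"ay":0,"az":0,"jaw":255},
])

```text
time: 11.85
tool_pos: [0.519, 0.0527, 0.2049]
tool_rot: [0.005, -0.004, 1.0, -0.003]
contact_force: [2.3, -4.8, -0.4]
gripper_width: 0.211
```

```bash
python3 - <<'E'
from h import *
need([.0025,.05,.2])
E
```

```text
at [ 10.1  49.9 204.9] shift [7.7 0.2 4.9] turn [-0.4  0.6 -0.1] F [ 2.3 -4.8 -0.4] w 0.211 t 11.85
```

>>> move_arm([
  {"tx":0.0122,"ty":0.0002,"tz":-0.0005,"ax":-0.3,"ay":0.3,"az":0,"jaw":255},
  {"tx":0.0119,"ty":-0.0027,"tz":-0.0005,"ax":0,"ay":0.3,"az":0,"jaw":255},
  {"tx":0.0109,"ty":-0.0055,"tz":-0.0005,"ax":0,"ay":0.2,"az":0,"jaw":255},
  {"tx":0.0092,"ty":-0.008,"tz":-0.0005,"ax":0,"ay":0.2,"az":0,"jaw":255},
  {"tx":0.007,"ty":-0.01,"tz":-0.0005,"ax":0,"ay":0,"az":0,"jaw":255},
  {"tx":0.0044,"ty":-0.0114,"tz":-0.0005,"ax":0,"ay":0,"az":0,"jaw":255},
  {"tx":0.001,"ty":-0.008,"tz":-0.0004,"ax":0,"ay":0,"az":0,"jaw":255},
  {"tx":0,"ty":0,"tz":0,"ax":0,"ay":0,"az":0,"jaw":255},
  {"tx":0,"ty":0,"tz":0,"ax":0,"ay":0,"az":0,"jaw":120},
  {"tx":0,"ty":0,"tz":0,"ax":0,"ay":0,"az":0,"jaw":70},
  {"tx":0,"ty":0,"tz":0,"ax":0,"ay":0,"az":0,"jaw":70},
  {"tx":0,"ty":0,"tz":0,"ax":0,"ay":0,"az":0,"jaw":70},
])

```text
time: 13.05
tool_pos: [0.46, 0.0113, 0.2083]
tool_rot: [0.006, -0.006, 1.0, 0.005]
contact_force: [0.1, 0.1, 0.2]
gripper_width: 0.724
```

```bash
python3 - <<'E'
from h import *
need([-.0475,0,.26])
E
```

```text
at [-49.2   8.9 208.3] shift [ -2.3  -8.4 -51.7] turn [0.6 0.7 0.1] F [0.1 0.1 0.2] w 0.724 t 13.05
```

>>> move_arm([
  {"tx":0,"ty":0,"tz":-0.03,"ax":0,"ay":0,"az":0,"jaw":70},
  {"tx":0,"ty":0,"tz":-0.03,"ax":0.6,"ay":0.7,"az":0,"jaw":70},
  {"tx":-0.01,"ty":-0.03,"tz":0,"ax":0,"ay":0,"az":0,"jaw":255},
  {"tx":-0.01,"ty":-0.045,"tz":0,"ax":0,"ay":0,"az":0,"jaw":255},
  {"tx":-0.01,"ty":-0.045,"tz":0,"ax":0,"ay":0,"az":0,"jaw":255},
  {"tx":-0.01,"ty":-0.045,"tz":0,"ax":0,"ay":0,"az":0,"jaw":255},
  {"tx":-0.008,"ty":-0.045,"tz":0,"ax":0,"ay":0,"az":0,"jaw":255},
  {"tx":0,"ty":-0.03,"tz":0,"ax":0,"ay":0,"az":0,"jaw":255},
  {"tx":0,"ty":0,"tz":0,"ax":0,"ay":0,"az":0,"jaw":255},
])

```text
time: 13.95
tool_pos: [0.5132, -0.2342, 0.2708]
tool_rot: [-0.001, -0.01, 1.0, 0.001]
contact_force: [-0.3, -0.5, -0.6]
gripper_width: 0.001
```

```bash
python3 - <<'E'
from h import *
np.set_printoptions(suppress=True,precision=4)
need([0,-.25,.05])
X,e,sa,sb,pa,pb=knob();print(w2p(X),e,sa,sb)
a=grab('side','s7.png');b=grab('top','t7.png')
i=cv2.imread('pics/s7.png');cv2.imwrite('pics/s7c.png',cv2.resize(i[190:335,265:410],None,fx=4,fy=4,interpolation=cv2.INTER_CUBIC))
i=cv2.imread('pics/t7.png');cv2.imwrite('pics/t7c.png',cv2.resize(i[185:270,230:400],None,fx=4.6,fy=4.6,interpolation=cv2.INTER_CUBIC))
E
```

```text
at [   1.9 -237.   270.8] shift [  1.5 -13.4 220.8] turn [ 0.1 -0.1  0.6] F [-0.3 -0.5 -0.6] w 0.001 t 13.95
[-0.0483  0.0053  0.2167] [array([-0.4598,  0.0263]), array([ 0.1398, -0.4024])] [295 193   8  13  71] [295 246   6   6  24]
```

View pics/s7c.png

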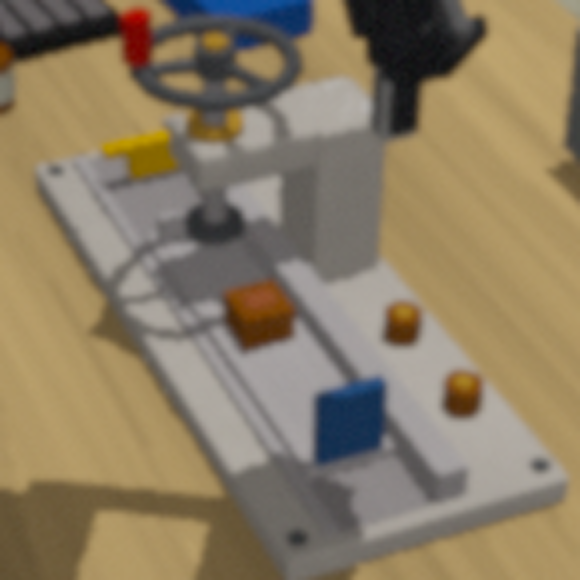

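View pics/t7c.png

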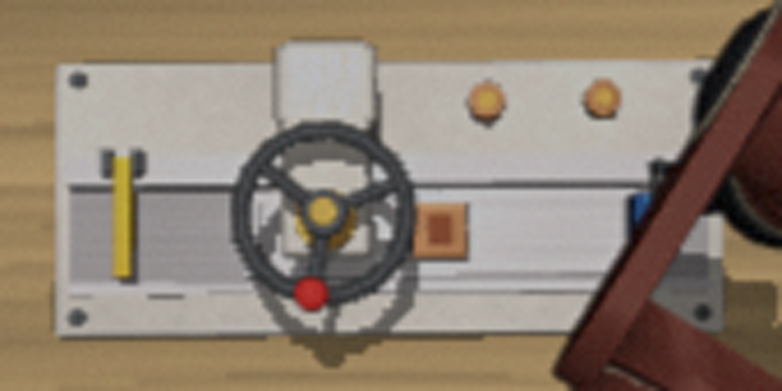

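>>> move_arm([
  {"tx":0.0015,"ty":-0.0135,"tz":0.04,"ax":0,"ay":0,"az":0.5,"jaw":255},
  {"tx":0,"ty":0,"tz":0.045,"ax":0,"ay":0,"az":0,"jaw":255},
  {"tx":0,"ty":0,"tz":0.045,"ax":0,"ay":0,"az":0,"jaw":255},
  {"tx":0,"ty":0,"tz":0.04,"ax":0,"ay":0,"az":0,"jaw":255},
  {"tx":0,"ty":0,"tz":0.025,"ax":0,"ay":0,"az":0,"jaw":255},
  {"tx":0,"ty":0,"tz":0.01,"ax":0,"ay":0,"az":0,"jaw":255},
  {"tx":0,"ty":0,"tz":0,"ax":0,"ay":0,"az":0,"jaw":255},
])

```text
time: 14.85
tool_pos: [0.5165, -0.2346, 0.0654]
tool_rot: [0.004, -0.015, 1.0, -0.001]
contact_force: [-0.1, 0.4, 0.0]
gripper_width: -0.001
```

```bash
python3 - <<'E'
from h import *
need([0,-.225,.048])
a=grab('side','s8.png');b=grab('top')
i=cv2.imread('pics/s8.png');cv2.imwrite('pics/s8c.png',cv2.resize(i[190:335,265:410],None,fx=4,fy=4,interpolation=cv2.INTER_CUBIC))
E
```

```text
at [   5.2 -237.5   65.4] shift [ 5.1 12.6 17.4] turn [-0.1  0.4  1.2] F [-0.1  0.4  0. ] w -0.001 t 14.85
```

View pics/s8c.png

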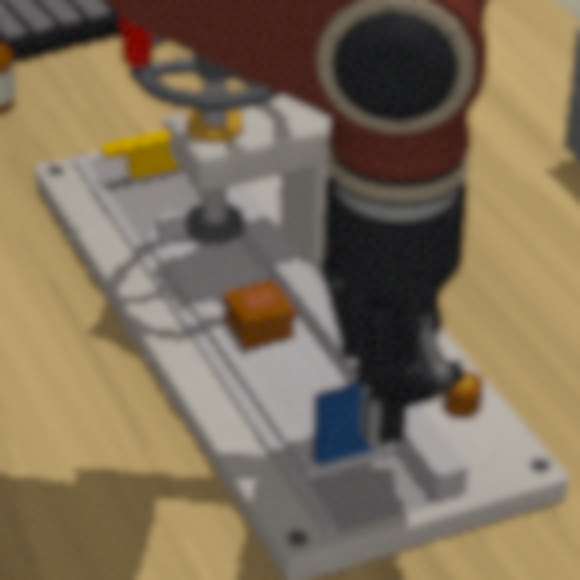

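```bash
python3 - <<'E'
from h import *
a=grab('side')
for P in [(.0052,-.2375,.0654),(0,-.208,.053),(0,-.208,.078),(-.022,-.208,.078),(.022,-.208,.078)]: print(P,np.round((proj(a,p2w(P))-[265,190])*4))
s=manip.state();print(s['tool_pos'],s['time'])
E
```

```text
(0.0052, -0.2375, 0.0654) [377. 439.]
(0, -0.208, 0.053) [346. 427.]
(0, -0.208, 0.078) [347. 394.]
(-0.022, -0.208, 0.078) [313. 403.]
(0.022, -0.208, 0.078) [381. 384.]
[ 0.5185064  -0.23655097  0.06871018] 15.0
```

>>> move_arm([
  {"tx":0.006,"ty":-0.002,"tz":0.01,"ax":0,"ay":0,"az":0.8,"jaw":255},
  {"tx":0.001,"ty":0,"tz":0.008,"ax":0,"ay":0,"az":0,"jaw":255},
  {"tx":0,"ty":0,"tz":0.002,"ax":0,"ay":0,"az":0,"jaw":255},
  {"tx":0,"ty":0,"tz":0,"ax":0,"ay":0,"az":0,"jaw":255},
])

```text
time: 15.4
tool_pos: [0.5144, -0.2412, 0.0524]
tool_rot: [0.01, -0.007, 1.0, -0.005]
contact_force: [-0.4, 0.2, 1.1]
gripper_width: -0.001
```

```bash
python3 - <<'E'
from h import *
need([0,-.225,.048])
E
```

```text
at [   3.  -244.    52.4] shift [ 3.  19.1  4.2] turn [-0.6  1.2  0.3] F [-0.4  0.2  1.1] w -0.001 t 15.4
```

>>> move_arm([
  {"tx":0.002,"ty":0.01,"tz":0.003,"ax":0,"ay":0.6,"az":0,"jaw":255},
  {"tx":0.001,"ty":0.008,"tz":0,"ax":0,"ay":0.6,"az":0,"jaw":255},
  {"tx":0,"ty":0.006,"tz":0,"ax":0,"ay":0,"az":0,"jaw":255},
  {"tx":0,"ty":0.006,"tz":0,"ax":0,"ay":0,"az":0,"jaw":255},
  {"tx":0,"ty":0.006,"tz":0,"ax":0,"ay":0,"az":0,"jaw":255},
  {"tx":0,"ty":0.006,"tz":0,"ax":0,"ay":0,"az":0,"jaw":255},
])

```text
time: 16.0
tool_pos: [0.5112, -0.1969, 0.0495]
tool_rot: [-0.0, -0.007, 1.0, -0.006]
contact_force: [-0.6, -0.7, -0.1]
gripper_width: -0.005
```

```bash
python3 - <<'E'
from h import *
need([0,-.149,.048])
b=grab('top','t9.png')
i=cv2.imread('pics/t9.png');cv2.imwrite('pics/t9c.png',cv2.resize(i[185:270,230:400],None,fx=4.6,fy=4.6,interpolation=cv2.INTER_CUBIC))
E
```

```text
at [   0.2 -199.7   49.5] shift [-0.  50.7  0.9] turn [-0.7 -0.   0.3] F [-0.6 -0.7 -0.1] w -0.005 t 16.0
```

View pics/t9c.png

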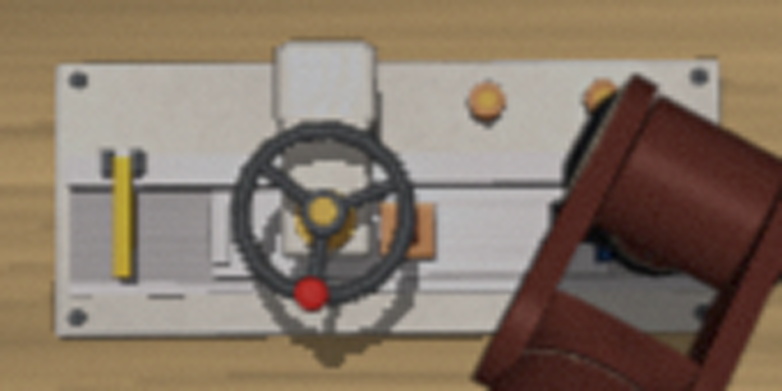

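>>> move_arm([
  {"tx":0,"ty":0.007,"tz":0,"ax":-0.4,"ay":0,"az":0,"jaw":255},
  {"tx":0,"ty":0.007,"tz":0,"ax":-0.3,"ay":0,"az":0,"jaw":255},
  {"tx":0,"ty":0.007,"tz":0,"ax":0,"ay":0,"az":0,"jaw":255},
  {"tx":0,"ty":0.007,"tz":0,"ax":0,"ay":0,"az":0,"jaw":255},
  {"tx":0,"ty":0.005,"tz":0,"ax":0,"ay":0,"az":0,"jaw":255},
  {"tx":0,"ty":0.002,"tz":0,"ax":0,"ay":0,"az":0,"jaw":255},
  {"tx":0,"ty":0.0,"tz":0,"ax":0,"ay":0,"az":0,"jaw":255},
])

```text
time: 16.75
tool_pos: [0.5105, -0.1575, 0.0493]
tool_rot: [-0.001, -0.007, 1.0, 0.001]
contact_force: [0.1, -1.5, -0.2]
gripper_width: -0.003
```

```bash
python3 - <<'E'
from h import *
need([0,-.149,.048])
b=grab('top','t10.png')
i=cv2.imread('pics/t10.png');cv2.imwrite('pics/t10c.png',cv2.resize(i[185:270,230:400],None,fx=4.6,fy=4.6,interpolation=cv2.INTER_CUBIC))
E
```

```text
at [  -0.2 -160.3   49.3] shift [-0.3 11.3  1.3] turn [ 0.1 -0.1  0.3] F [ 0.1 -1.5 -0.2] w -0.003 t 16.75
```

View pics/t10c.png

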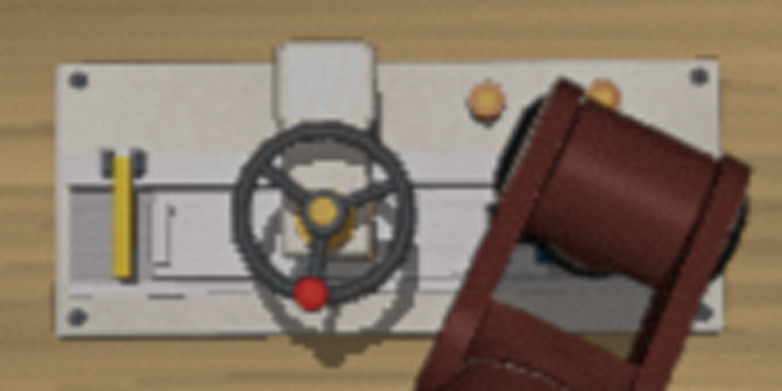

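>>> move_arm([
  {"tx":0,"ty":0.003,"tz":0,"ax":0,"ay":0,"az":0,"jaw":255},
  {"tx":0,"ty":0.002,"tz":0,"ax":0,"ay":0,"az":0,"jaw":255},
  {"tx":0,"ty":0.002,"tz":0,"ax":0,"ay":0,"az":0,"jaw":255},
  {"tx":0,"ty":0.0015,"tz":0,"ax":0,"ay":0,"az":0,"jaw":255},
  {"tx":0,"ty":0.0015,"tz":0,"ax":0,"ay":0,"az":0,"jaw":255},
])

```text
time: 17.3
tool_pos: [0.5103, -0.1476, 0.0493]
tool_rot: [-0.001, -0.006, 1.0, 0.001]
contact_force: [0.1, -0.9, 0.0]
gripper_width: -0.002
```

>>> move_arm([
  {"tx":0,"ty":0.0012,"tz":0,"ax":0,"ay":0,"az":0,"jaw":255},
  {"tx":0,"ty":0.0012,"tz":0,"ax":0,"ay":0,"az":0,"jaw":255},
])

```text
time: 17.5
tool_pos: [0.5103, -0.1455, 0.0494]
tool_rot: [-0.0, -0.007, 1.0, 0.0]
contact_force: [-0.1, -6.0, -0.6]
gripper_width: -0.0
```

Force on y rises: contact with the stop. One more small push to see whether it holds.

>>> move_arm([
  {"tx":0,"ty":0.0012,"tz":0,"ax":0,"ay":0,"az":0,"jaw":255},
  {"tx":0,"ty":0.0012,"tz":0,"ax":0,"ay":0,"az":0,"jaw":255},
])

```text
time: 17.7
tool_pos: [0.5108, -0.1455, 0.05]
tool_rot: [0.0, -0.007, 1.0, -0.003]
contact_force: [-1.6, -6.4, -0.1]
gripper_width: 0.003
```

```bash
python3 - <<'E'
from h import *
need([0,-.149,.048])
b=grab('top','t11.png')
i=cv2.imread('pics/t11.png');cv2.imwrite('pics/t11c.png',cv2.resize(i[185:270,230:400],None,fx=4.6,fy=4.6,interpolation=cv2.INTER_CUBIC))
E
```

```text
at [   0.2 -148.3   50. ] shift [ 0.2 -0.7  2. ] turn [-0.3  0.   0.3] F [-1.6 -6.4 -0.1] w 0.003 t 17.7
```

View pics/t11c.png

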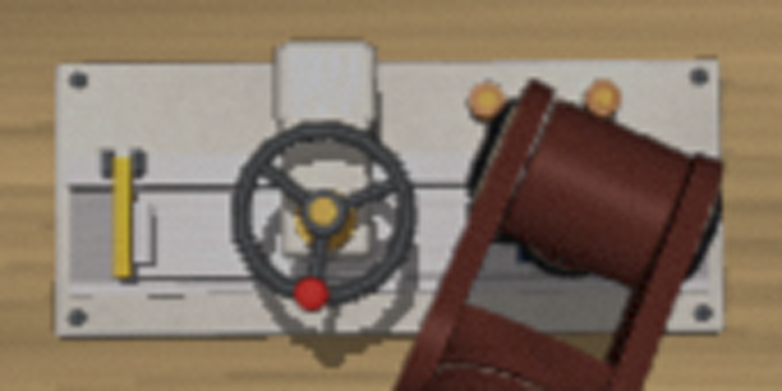

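>>> move_arm([
  {"tx":0,"ty":-0.01,"tz":0,"ax":0,"ay":0,"az":0,"jaw":255},
  {"tx":0,"ty":-0.025,"tz":0,"ax":0,"ay":0,"az":0,"jaw":255},
  {"tx":0,"ty":-0.035,"tz":0,"ax":0,"ay":0,"az":0,"jaw":255},
  {"tx":0,"ty":-0.02,"tz":-0.04,"ax":0,"ay":0,"az":0,"jaw":255},
  {"tx":0.01,"ty":-0.02,"tz":-0.045,"ax":0,"ay":0,"az":0,"jaw":255},
  {"tx":0.01,"ty":-0.02,"tz":-0.045,"ax":0,"ay":0,"az":0,"jaw":255},
  {"tx":0.03,"ty":-0.03,"tz":-0.02,"ax":0,"ay":0,"az":0,"jaw":255},
  {"tx":0.03,"ty":-0.03,"tz":0,"ax":0,"ay":0,"az":0,"jaw":255},
  {"tx":0,"ty":-0.03,"tz":0,"ax":0,"ay":0,"az":0,"jaw":255},
  {"tx":0,"ty":0,"tz":0,"ax":0,"ay":0,"az":0,"jaw":255},
])

```text
time: 18.75
tool_pos: [0.4303, -0.3749, 0.2064]
tool_rot: [-0.0, -0.008, 1.0, 0.0]
contact_force: [1.0, 0.9, -0.2]
gripper_width: 0.0
```

```bash
python3 - <<'E'
from h import *
np.set_printoptions(suppress=True,precision=4)
need([0,-.149,.048])
X,e,sa,sb,pa,pb=knob();print(w2p(X))
a=grab('side','s12.png');b=grab('top','t12.png')
i=cv2.imread('pics/s12.png');cv2.imwrite('pics/s12c.png',cv2.resize(i[190:335,265:410],None,fx=4,fy=4,interpolation=cv2.INTER_CUBIC))
i=cv2.imread('pics/t12.png');cv2.imwrite('pics/t12c.png',cv2.resize(i[185:270,230:400],None,fx=4.6,fy=4.6,interpolation=cv2.INTER_CUBIC))
p,st=blob(b,'blue',(300,400,200,260));print(st,w2p(onz(b,*p,.078)))
E
```

```text
at [ -82.2 -377.   206.4] shift [-84.  227.2 158.5] turn [ 0.  -0.   0.4] F [ 1.   0.9 -0.2] w 0.0 t 18.75
[-0.0481  0.0062  0.2158]
[343 228   3  14  31] [-0.0012 -0.1287  0.078 ]
```

View pics/s12c.png

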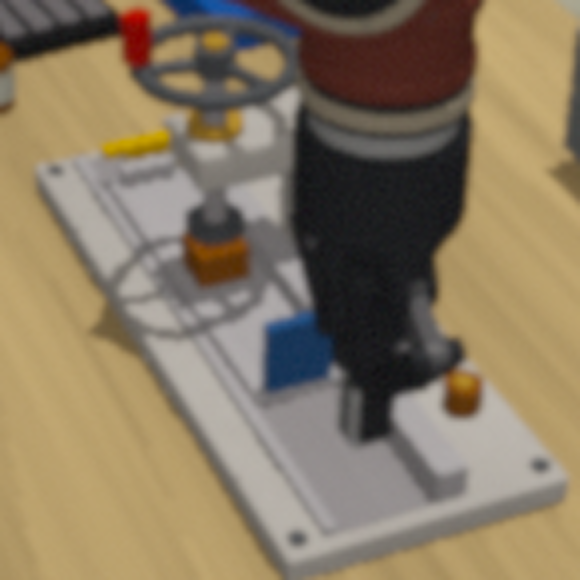

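View pics/t12.png

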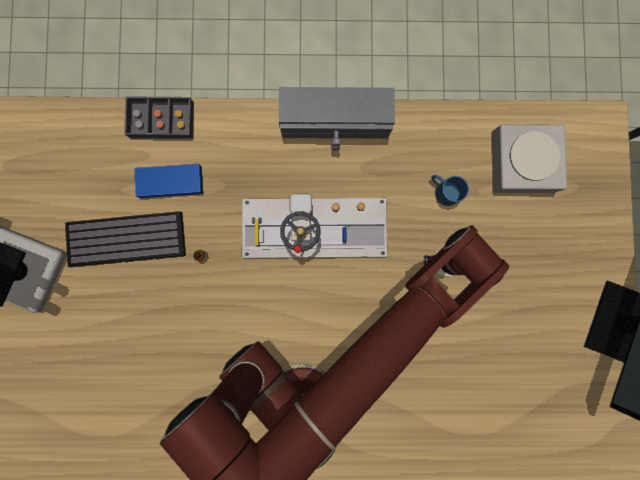

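View pics/t12c.png

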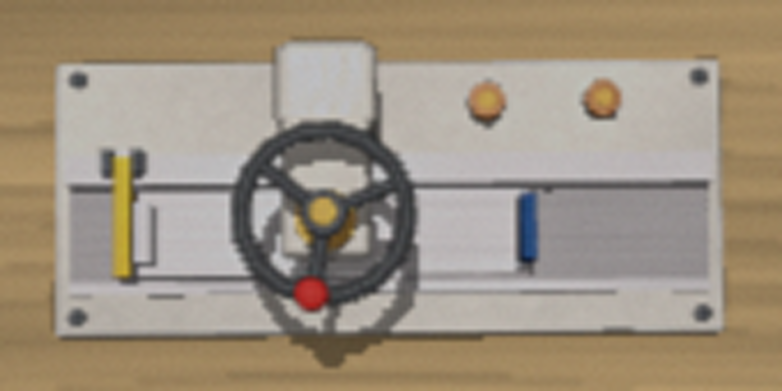

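```bash
python3 -c "
from h import *
print(manip.job_done(), manip.state()['time'])"
```

```text
the job is handed in; nothing more can be done
the job is handed in; nothing more can be done
```

I completed all three steps and handed the job in at about 19 s of the 64 s allowed; no verdict came back.

- **Stop:** I tipped it over with the shut fingers from behind. Pressing lightly on top then met firm contact at z = 54 mm, which is its fully-down height. The carrier's nose was still about 70 mm short of it then. The last top view shows the bar lying across the channel.
- **Press:** I gripped the knob and circled it about 1.85 turns counter-clockwise. Two-view triangulation put the knob centre at 0.216–0.217 m. That means the pad is at about 63 mm (roughly ±2 mm), 10 mm above the specimen. It was about 41 mm at the start.
- **Carrier:** I pushed it at the blue tab until it stalled against the stop at about 6 N, within 1 mm of where I expected. The top view afterwards puts the middle of the tab at press y = -129 mm (expected about -130 mm with the nose on the stop). I judged it to be lying flat by eye only.
- **Bystanders:** The pucks, mug, dropper and slide box look unmoved in the last top view. The arm hid the dish and brush in that view, so I could not check those two. The gripper never came low near them.
- **Disagreement:** The side camera was off from the top view by up to about 1 px, a few mm. Contact forces and stall positions agreed with the top view.

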